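Trivet, then the hot kettle, on the serving tray

ROBOT

A 7-joint arm with a two-finger parallel gripper is mounted at the origin on the work surface. World frame = base frame: x ahead of the robot, y to its left, z up, the work surface at z = 0. Lengths are in m, angles in rad, forces in N, time in s.
With the tool pointing down it reaches from about 0.4 to 0.85 m from the base axis. Payload 4.4 kg.
Tool frame: the origin (TCP) lies between the finger pads; the fingertips stand 22 mm ahead of it and the grasp point (between the pads) lies 3 mm ahead of it; z points along the fingers, y is the line along which they close (so a half turn about z gives the same grasp; the last joint's range is limited). The gripper opens to 94 mm and grips with 3 to 60 N. Pads are 16 mm wide; open, the fingers measure 119 mm over their backs; the gripper's body (75 mm by 177 mm) begins 78 mm behind the grasp point.
Start: joints at [-1.415, 0.628, 0.038, 1.517, -0.027, 0.996, -0.02], TCP at [0.143, 0.634, 0.227] pointing down, gripper open.
Joint ranges: [-3.06, 3.06], [-0.37, 2.12], [-1.25, 1.32], [0.18, 2.47], [-1.1, 4.24], [0.23, 1.98], [-2.94, 2.94]. Speed limits (rad/s): [2.57, 2.57, 3.14, 3.14, 3.14, 3.14, 3.14].

INTERFACE

Orientations are given as a unit quaternion [w, x, y, z].
In Python, from plant import ctrl, kin, telemetry, optics, job gives the robot as it stands. The module is installed in compiled form; this text tells all that it offers. Calls block until the motion is done:
- ctrl.move_ptp(position, orientation): joint-space move of the TCP to a pose.
- ctrl.move_straight(position, frame=None, feed=0.15, contact_N=None): straight line of the TCP; frame=None keeps the orientation; feed is the mean speed in m/s. With contact_N (N) it stops when the force on the tool has changed by that much, and returns True; else False.
- ctrl.move_joints(angles): joint-space move.
- ctrl.set_gripper(opening): opening from 0.0 (shut) to 1.0 (fully open); the grip force is fixed at half the most; returns when the fingers have stopped.
- ctrl.hold(seconds).
- kin.inverse_kinematics(position, orientation): joint angles nearest the present ones, or None.
- telemetry.get_obs(): the state.
- optics.grab_frame(name): name is "side" or "top" or "wrist"; returns a dict with "frame" (384x512x3 uint8, red, green, blue), "camera_matrix" (3x3 intrinsics, pixels), "pose" (4x4, takes a point from camera to world coordinates). Camera axes: x right, y up, looking along -z (the intrinsics and any distortion apply to the point x, -y, -z); pixel columns grow to the right and rows downward; lengths in m; the calibration is good to about 2 mm. A picture is of the moment at which its call begins. There is no depth.
A pose or a line that the arm cannot do raises ctrl.Unreachable and nothing moves.
- job.hand_in(): hands the job in; it is judged then, once.
The state is a dict: "clock": time; "q": joint angles; "dq": joint speeds; "tau": joint torques, N m; "ee_pos": TCP position; "eef_rot": TCP orientation; "wrist_force": force on the tool from outside, world axes, zero at the start; "moment": the same for the moment, N m; "gripper_width": opening from 0.0 (shut) to 1.0 (fully open); "finger_force": force on a finger pad.
Only numpy, scipy, OpenCV 4.12 (cv2) and the standard library are available. Lean on these libraries where they do the work, as an engineer would, in place of code of your own. Each camera call takes 0.05 s, during which the arm holds its last target. There are 200 camera calls.

TASK

Get the tea tray ready: take the iron trivet off the sloping rack and lay it flat in the middle of the serving tray, then lift the red kettle by its handle and stand it squarely centred on the trivet. Keep the kettle upright, set both down gently rather than dropping them, and leave the mugs, the jar and the round wooden board where they are.

Things in the scene. Friction and masses are not known exactly. Their poses are not given: they have to be found in the camera images.
- trivet_center (a point): centre, half-way up, of the black cast-iron trivet: a ring 140 mm across, 28 mm high overall, about 0.6 kg; z is its upward normal. It starts in one of the rack's two bays, its middle bar running up the slope and z leaning 30 degrees from vertical, towards the rack's low edge
- trivet: the same trivet; origin 14 mm below its centre, in the plane of its four feet, which hold ring and bars 14 mm clear of the surface (they fill 14 to 28 mm above it). Three bars run along its x: the middle one, through the centre, is 12 mm wide and open for 33 mm on either side (the place to take hold); the side bars are 10 mm wide, centred 44 mm off
- rack: sloping wooden display rack with two bays, fixed, 176 mm (along the slope) by 352 mm, low edge on the far side from the robot. Origin on the counter under its middle; x points from the low edge to the high edge, y along the width. It rises 30 degrees towards +x, from about 25 to 110 mm above the counter. Lip at the low edge 20 mm proud of the slope, side rails and divider 14 mm. Bays' middles at y = -86 and +86 mm
- tray_center (a point): middle of the serving tray's floor, on its upper face, 8 mm above the counter. White tray with red rim, fixed, 290 mm along its x by 230 mm along its y outside; the rim is 8 mm thick and stands 22 mm above the counter, with a low steel handle at each end (x = -141 and +141 mm) up to 40 mm above the counter
- kettle_center (a point): point on the red enamel kettle's axis, half-way up (88 mm above its underside). Kettle 176 mm tall, about 0.6 kg, flat underside 104 mm across, body 138 mm across at the widest; stands on the counter. Short spout towards its x, reaching 112 mm from the axis; z is up. Its lid does not come off
- kettle_grip (a point): middle of the kettle's rigid arched handle, on its axis, 165 mm above its underside: a dark wooden bar along the kettle's x, 92 mm long, 20 mm wide, 22 mm high (top at 176 mm), held by thin steel bails at its ends. Free below down to the lid's black knob, whose top is 41 mm lower than this point
- kettle: the same kettle; origin at the middle of its underside
- cheeseboard_center (a point): centre of the round brown wooden cheese board, 140 mm across, 16 mm thick, lying in the rack's other bay; to be left alone
- mug_a_center (a point): middle (half-way up) of the white mug, 80 mm across, 85 mm tall, handle along its y; to be left alone
- mug_b_center (a point): middle (half-way up) of the blue mug, of the same size; to be left alone
- jar_center (a point): middle (half-way up) of the amber jar, 72 mm across, 95 mm tall; to be left alone
Mind the look-alikes: they are no part of the job. There is more than one size of the trivet; the one meant has the size given above.

How it is judged:
On the way, in this order (a step that is already met when the one before it is completed fails the run):
1. the trivet lies flat in the middle of the tray, let go, with the kettle not yet on it (horizontal distance between trivet_center and tray_center below 0.025 m and angle between trivet_center's own z axis and vertical below 0.05 rad and z of trivet_center in the frame of tray_center below 0.019 m and linear speed of trivet below 0.02 m/s and contact force between each of the fingers, kettle and trivet below 0.1 N), for 0.2 s.
2. the kettle stands upright, centred on the trivet and let go, and the trivet is still in the middle of the tray (horizontal distance between trivet_center and tray_center below 0.025 m and angle between each of trivet_center, kettle_center's own z axis and vertical below 0.05 rad and z of trivet_center in the frame of tray_center below 0.019 m and linear speed of each of trivet, kettle below 0.02 m/s and contact force between the fingers and trivet below 0.1 N and horizontal distance between kettle_center and trivet_center below 0.012 m and z of kettle_center in the frame of trivet_center between 0.097 and 0.107 m and contact force between the fingers and kettle below 0.1 N), for 0.2 s.
At the end, for the whole second after the job is handed in: the trivet lies flat (within 3 degrees) on the tray's floor, its centre within 25 mm of the tray's middle; the kettle stands on it upright (within 3 degrees), its axis within 12 mm of the trivet's centre; both at rest and let go; cheese board, mugs and jar within 15 mm of where they stood (all of step 2 and distance of each of cheeseboard_center, mug_a_center, mug_b_center, jar_center from where it was at the start of the episode below 0.015 m); the robot touches nothing.
It fails at once if the kettle tips more than 30 degrees (angle between kettle_center's own z axis and vertical above 0.52 rad).
It fails at once if the kettle falls free (faster than 0.35 m/s out of the fingers: a drop of more than 6 mm) (contact force between the fingers and kettle below 0.1 N and linear speed of kettle above 0.35 m/s).
It fails at once if the trivet falls free (faster than 0.35 m/s out of the fingers: a drop of more than 6 mm) (contact force between the fingers and trivet below 0.1 N and linear speed of trivet above 0.35 m/s).
It fails at once if the cheese board, a mug or the jar is moved more than 30 mm (distance of any of cheeseboard_center, mug_a_center, mug_b_center, jar_center from where it was at the start of the episode above 0.03 m).
It also fails if it takes over 72 s, if anything falls off the work surface, if the arm or the gripper's body presses on something with over 40 N, if the wrist force passes 120 N, or if a joint passes its speed limit or range.

## Working session

There is one attempt and no reset: what is moved stays moved. The work goes in short steps, each a Python script; the robot and the scene stay as the last script left them, time stands still between calls to the robot, and variables do not carry over. Pictures are saved under pics/ and viewed, at most 10 in all, crops included, and the job is handed in when it is done.

```bash
mkdir -p pics; cat > h.py <<'E'
import numpy as np, cv2
from plant import ctrl, kin, telemetry, optics, job
def grab(n,save=None):
    d=optics.grab_frame(n)
    if save: cv2.imwrite(f'pics/{save}.png',d['frame'][:,:,::-1])
    return d
def ray(d,uv):
    p=np.linalg.inv(d['camera_matrix'])@[uv[0],uv[1],1]; p=np.array([p[0],-p[1],-p[2]])
    T=d['pose']; v=T[:3,:3]@p; return T[:3,3],v/np.linalg.norm(v)
def onz(d,uv,z):
    o,v=ray(d,uv); return o+v*(z-o[2])/v[2]
def proj(d,P):
    T=d['pose']; c=T[:3,:3].T@(np.asarray(P)-T[:3,3]); q=d['camera_matrix']@[c[0],-c[1],-c[2]]; return q[:2]/q[2]
E
python3 - <<'E'
from h import *
for n in('top','side'):
    d=grab(n,n+'0'); print(n,d.keys(),d['camera_matrix'].round(1).tolist(),d['pose'].round(3).tolist())
a=cv2.imread('pics/top0.png');cv2.imwrite('pics/top0.png',cv2.resize(a,(800,600)))
a=cv2.imread('pics/side0.png');cv2.imwrite('pics/side0.png',cv2.resize(a,(800,600)))
o=telemetry.get_obs();print(o)
E
```

```text
top dict_keys(['frame', 'camera_matrix', 'pose']) [[346.6, 0.0, 251.9], [0.0, 346.6, 192.7], [0.0, 0.0, 1.0]] [[-0.005, 0.99, -0.144, 0.371], [-1.0, -0.009, -0.03, -0.01], [-0.031, 0.144, 0.989, 1.056], [0.0, 0.0, 0.0, 1.0]]
side dict_keys(['frame', 'camera_matrix', 'pose']) [[463.3, 0.0, 257.4], [0.0, 463.3, 187.8], [0.0, 0.0, 1.0]] [[0.979, 0.153, -0.133, 0.37], [-0.202, 0.759, -0.619, -0.726], [0.006, 0.633, 0.774, 0.998], [0.0, 0.0, 0.0, 1.0]]
{'clock': 0.1, 'q': array([-1.41481969,  0.62921234,  0.03842846,  1.51823279, -0.02699108,
        0.9963167 , -0.01999824]), 'dq': array([ 3.43814545e-05, -3.55958998e-03,  2.72418913e-04, -2.56622228e-03,
       -3.10436080e-04,  1.93833170e-03,  1.46450675e-04]), 'tau': array([ 2.98345025e-03, -5.50787365e+01,  1.14704803e+00, -1.87114495e+01,
       -5.22713049e-02,  1.93045114e-02,  5.21856111e-05]), 'ee_pos': array([0.14281768, 0.63355348, 0.22668378]), 'eef_rot': array([-8.56281393e-05,  1.10650935e-01,  9.93858988e-01, -8.21458953e-04]), 'wrist_force': array([-0.51850038,  0.20957231, -0.10603712]), 'moment': array([ 0.00372298,  0.00237895, -0.03811703]), 'finger_force': 0.0, 'gripper_width': 0.9984593233319242}
```

View pics/top0.png

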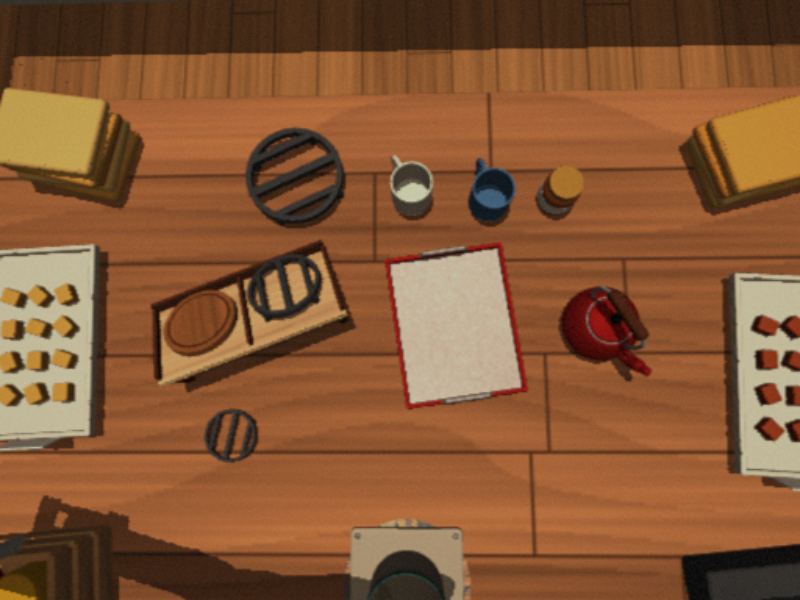

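View pics/side0.png

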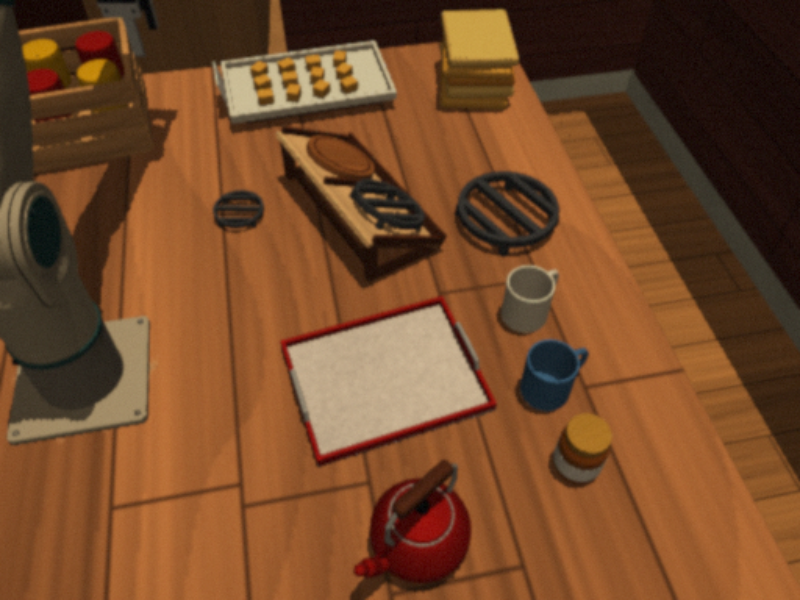

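The top view shows the target trivet in the rack's right-hand bay at about (285,287). A larger trivet lies at (295,175) and a smaller one at (232,435). The tray is centred near (456,326), the kettle near (603,322) with its handle from (598,293) to (640,335), and the board at (200,322). In the side view the trivet is near (390,203) and the handle runs from (400,512) to (450,465).

```bash
cat >> h.py <<'E'
def tri(d1,u1,d2,u2):
    A=np.zeros((3,3));b=np.zeros(3);R=[]
    for d,u in((d1,u1),(d2,u2)):
        o,v=ray(d,u);M=np.eye(3)-np.outer(v,v);A+=M;b+=M@o;R.append((o,v))
    P=np.linalg.solve(A,b); return P,max(np.linalg.norm(np.cross(P-o,v)) for o,v in R)
def blob(m,seed=None):
    n,l,s,c=cv2.connectedComponentsWithStats(m.astype(np.uint8))
    i=1+np.argmax(s[1:,4]); return (l==i).astype(np.uint8)
def hull(m):
    c,_=cv2.findContours(m.astype(np.uint8),cv2.RETR_EXTERNAL,cv2.CHAIN_APPROX_NONE)
    return cv2.convexHull(np.vstack(c))
def roi(sh,box):
    m=np.zeros(sh[:2],bool);x0,y0,x1,y1=[int(v*.64) for v in box];m[y0:y1,x0:x1]=1;return m
E
python3 - <<'E'
from h import *
t=grab('top');s=grab('side')
# tray
f=t['frame'].astype(int); sf=s['frame'].astype(int)
m=(f[...,0]>90)&(f[...,1]<60)&(f[...,2]<60)&roi(f.shape,(375,235,535,415))
r=cv2.minAreaRect(hull(blob(m)));bx=cv2.boxPoints(r)
C=np.array([onz(t,p,.022) for p in bx]);print('tray',C.round(4).tolist(),C.mean(0),np.linalg.norm(C-np.roll(C,1,0),axis=1))
# trivet
def tm(f,box):
    m=(f.max(2)<85)&(f[...,0]-f[...,2]<14)&roi(f.shape,box); return m
E={}
for n,d,box in(('top',t,(240,245,330,325)),('side',s,(345,172,432,236))):
    g=d['frame'].astype(int);m=tm(g,box);e=cv2.fitEllipse(hull(blob(cv2.morphologyEx(m.astype(np.uint8),cv2.MORPH_CLOSE,np.ones((3,3))))));E[n]=e;print(n,m.sum(),e)
print('trivet',tri(t,E['top'][0],s,E['side'][0]))
k=.64
print('rack',[tri(t,np.array(a)*k,s,np.array(b)*k)[0].round(3).tolist() for a,b in (((322,243),(442,240)),((350,320),(370,272)),((152,305),(280,130)),)])
for a in((160,382),(350,320)):print('hi',onz(t,np.array(a)*k,.11))
for a in((152,305),(322,243)):print('lo',onz(t,np.array(a)*k,.045))
# kettle handle brown
for n,d,box in(('top',t,(590,280,655,345)),('side',s,(385,455,460,525))):
    g=d['frame'].astype(int);m=(g[...,0]>45)&(g[...,1]>0.3*g[...,0])&(g[...,1]<.75*g[...,0])&(g[...,2]<.6*g[...,0])&(g[...,0]<140)&roi(g.shape,box)
    b=blob(m);r=cv2.minAreaRect(hull(b));print(n,b.sum(),r);E[n+'h']=r[0];E[n+'b']=cv2.boxPoints(r)
print('grip',tri(t,E['toph'],s,E['sideh']))
v=[np.array(d['frame'],copy=True) for d in(t,s)]
for im,n in zip(v,('top','side')):
    cv2.ellipse(im,E[n],(0,255,0),1);cv2.polylines(im,[E[n+'b'].astype(int)],True,(0,255,255),1)
out=np.hstack([cv2.resize(v[0][140:260,130:430],(800,320)),])
o2=cv2.resize(v[1][90:380,200:320],(124*2,300*2-20))
cv2.imwrite('pics/chk.png',out[:,:,::-1])
E
```

```text
tray [[0.6289, -0.1216, 0.022], [0.6403, -0.1911, 0.022], [0.3507, -0.2295, 0.022], [0.3397, -0.1629, 0.022]] [ 0.48988866 -0.1762756   0.022     ] [0.29215957 0.07040062 0.2921188  0.0675398 ]
top 682 ((182.13192749023438, 183.3138427734375), (39.103416442871094, 48.46807861328125), 63.92807388305664)
side 657 ((247.77369689941406, 132.0277557373047), (26.32341766357422, 49.366844177246094), 120.77223205566406)
trivet (array([0.54335882, 0.22210721, 0.0729487 ]), np.float64(1.566840651840535e-05))
rack [[0.635, 0.161, 0.028], [0.487, 0.104, 0.034], [0.435, 0.416, 0.146]]
hi [0.36927281 0.42879255 0.11      ]
hi [0.47571566 0.09593646 0.11      ]
lo [0.51482381 0.48291779 0.045     ]
lo [0.63237617 0.15827166 0.045     ]
top 465 ((405.6971740722656, 196.7302703857422), (49.364990234375, 29.906705856323242), 47.04541015625)
side 957 ((269.5, 313.0), (44.0, 47.0), 90.0)
grip (array([ 0.47823117, -0.37047084,  0.17823897]), np.float64(0.006590267873870502))
```

View pics/chk.png

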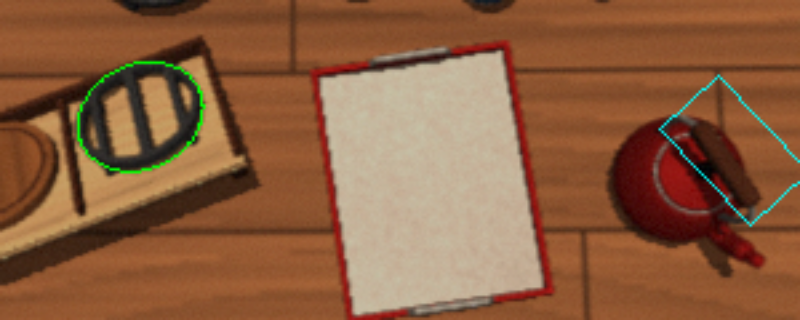

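```bash
cat >> h.py <<'E'
from scipy.spatial.transform import Rotation as R
def quat(z,y):
    z=np.array(z)/np.linalg.norm(z);y=np.array(y,float);y-=z*(y@z);y/=np.linalg.norm(y)
    q=R.from_matrix(np.c_[np.cross(y,z),y,z]).as_quat();return q[[3,0,1,2]]
E
python3 - <<'E'
from h import *
t=grab('top')
f=t['frame'].astype(int)
m=(f[...,0]>90)&(f[...,1]<60)&(f[...,2]<60)&roi(f.shape,(375,235,535,415))
bx=cv2.boxPoints(cv2.minAreaRect(hull(m)))
C=np.array([onz(t,p,.022) for p in bx]);print('tray',C.round(4).tolist(),C.mean(0),np.linalg.norm(C-np.roll(C,1,0),axis=1))
for p in((389.5,185.75),(415,215.75)):print('handle',onz(t,p,.174))
n=np.array([.5*.947,.5*.322,.866]);c=np.array([.543,.222,.072])
for sg in(1,-1):
  q=quat(-n,sg*np.array([.322,-.947,0]));
  for h in(.012,.14):print(sg,h,kin.inverse_kinematics(c+n*h,q))
  print('tray',kin.inverse_kinematics([.49,-.176,.034],quat([0,0,-1],[sg*.13,-sg*.99,0])))
  print('ket',kin.inverse_kinematics([.47,-.38,.168],quat([0,0,-1],[sg*.7,-sg*.7,0])))
q=quat(-n,[-.322,.947,0])
p=telemetry.get_obs()['ee_pos']
ctrl.move_straight(p+[0,0,.1])
for q in (quat(-n,[-.322,.947,0]),quat(-n,[.322,-.947,0])):
    try: ctrl.move_ptp(c+n*.18,q);break
    except ctrl.Unreachable as e: print(e)
o=telemetry.get_obs();print(o['clock'],o['ee_pos'],o['eef_rot'],o['q'],q)
w=grab('wrist','w1');print(proj(w,c),w['pose'].round(3).tolist(),w['camera_matrix'].round(0).tolist())
E
```

```text
tray [[0.3204, 0.0629, 0.022], [0.6544, 0.0576, 0.022], [0.6451, -0.2509, 0.022], [0.3147, -0.2318, 0.022]] [ 0.48365493 -0.09055088  0.022     ] [0.29484637 0.3340424  0.3086639  0.33096914]
handle [ 0.51398919 -0.33370622  0.174     ]
handle [ 0.43708445 -0.39228739  0.174     ]
1 0.012 [-0.71423827  1.11884441  0.69342038  1.26150613 -0.54067075  1.50497951
 -1.22295463]
1 0.14 [-0.65144437  1.10610703  0.74767776  0.92538462 -0.54020155  1.81913559
 -1.2987814 ]
tray [ 0.07095934  0.78496442  0.33801584  2.02653712 -0.60118441  0.42727047
 -0.56751783]
ket [ 0.03836313  0.92844066  1.14322737  1.7283516  -0.93337118  1.13525752
  0.6913406 ]
-1 0.012 [-0.34176111  1.01549358 -0.14544555  1.24609307  0.06238069  1.40750129
  1.42016568]
-1 0.14 [-0.35664893  1.01457974 -0.13044284  0.90946453  0.04772691  1.74277095
  1.43886416]
tray [ 0.4672629   0.76468502 -0.26690027  2.01524854  0.46454446  0.41977664
  1.54465678]
ket [ 0.03836313  0.92844066  1.14322737  1.7283516  -0.93337118  1.13525752
 -2.45025205]
3.3 [0.6275977  0.25271406 0.22827551] [-0.25518042 -0.15875451  0.95284944 -0.04192743] [-0.39752998  1.03428262 -0.02187462  0.76625622 -0.02507865  1.86250803
  1.48645027] [-0.25540827 -0.15758458  0.95296901 -0.04223475]
[254.74273459 180.38136835] [[-0.323, -0.906, 0.274, 0.648], [0.946, -0.31, 0.091, 0.259], [0.002, 0.289, 0.957, 0.397], [0.0, 0.0, 0.0, 1.0]] [[266.0, 0.0, 256.0], [0.0, 266.0, 190.0], [0.0, 0.0, 1.0]]
```

View pics/w1.png

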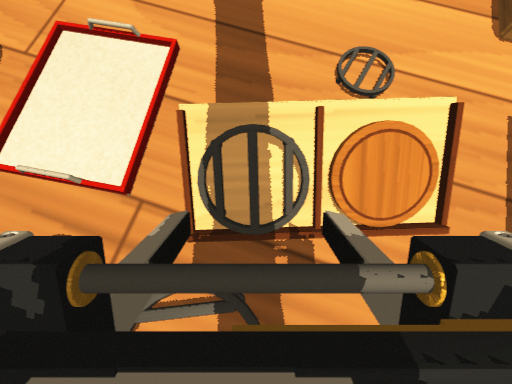

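The wrist view shows the trivet ring centred at about (253,179), close to the predicted (255,180). Its middle bar runs from (251,124) to (254,228), and the cheese board is at (384,175).

```bash
python3 - <<'E'
from h import *
n=np.array([.5*.947,.5*.322,.866]);c=np.array([.543,.222,.072])
w=grab('wrist');t=grab('top')
f=w['frame'].astype(int)
m=(f.max(2)<90)&(f[...,0]-f[...,2]<25);b=np.zeros_like(m);b[118:237,194:312]=1;m&=b
h=hull(blob(m));e=cv2.fitEllipse(h);print('ell',e,'pred top',proj(w,c+.014*n))
# points on the plane of trivet top
def onplane(d,uv,p0):
    o,v=ray(d,uv);return o+v*((p0-o)@n)/(v@n)
p=c+.014*n
print('centre est',onplane(w,e[0],p)-.014*n)
mm=blob(m);mid=[]
for r in range(145,215,5):
    cc=np.nonzero(m[r,235:270])[0]+235
    if len(cc):mid.append((cc.mean(),r))
mid=np.array(mid);print(mid.round(1).tolist())
a=onplane(w,mid[0],p);z=onplane(w,mid[-1],p);d=(a-z)/np.linalg.norm(a-z);print('bar dir',d, 'mid',(a+z)/2)
k=.64
def tray(d,pts):
    C=np.array([onz(d,p,.022) for p in pts]);print('tray',C.mean(0).round(4),np.linalg.norm(C-np.roll(C,1,0),axis=1).round(3),((C[2]+C[3]-C[0]-C[1])/2).round(4))
tray(t,np.array([(387,261),(501,245),(525,390),(407,407)])*k)
tray(w,[(62,22),(178,39),(126,192),(-4,168)])
E
```

```text
ell ((250.2868194580078, 179.2303924560547), (100.66835021972656, 111.09354400634766), 172.1737518310547) pred top [254.73898012 182.56215208]
centre est [0.54133871 0.21562367 0.07409378]
[[252.5, 145.0], [252.0, 150.0], [252.5, 155.0], [252.5, 160.0], [253.0, 165.0], [253.0, 170.0], [253.0, 175.0], [253.5, 180.0], [253.5, 185.0], [253.5, 190.0], [253.5, 195.0], [253.5, 200.0], [254.0, 205.0], [254.5, 210.0]]
bar dir [-0.80975196 -0.30729024  0.49987446] mid [0.54584258 0.22138301 0.08672804]
tray [ 0.4756 -0.095   0.022 ] [0.282 0.224 0.281 0.223] [-0.2794 -0.0361  0.    ]
tray [ 0.4782 -0.0819  0.022 ] [0.287 0.217 0.288 0.205] [0.2832 0.0482 0.    ]
```

```bash
python3 - <<'E'
from h import *
hx=np.array([-.94,-.34,0]);hx/=np.linalg.norm(hx)
n=-.5*hx+[0,0,.866];c0=np.array([.543,.222,.072])
w=grab('wrist');o,v=ray(w,(253.4,179.5));p=c0+.014*n
c=o+v*((p-o)@n)/(v@n)-.014*n;print('c',c)
y=-np.cross([0,0,1],hx);q=quat(-n,y)
feet=c-.014*n
ctrl.set_gripper(.38)
ctrl.move_ptp(feet+n*.10,q)
hit=ctrl.move_straight(feet+n*.026,feed=.05,contact_N=8)
s=telemetry.get_obs();print('hit',hit,(s['ee_pos']-feet)@n,s['ee_pos'],s['wrist_force'],s['clock'])
if not hit:
    ctrl.set_gripper(0)
    s=telemetry.get_obs();print(s['gripper_width'],s['finger_force'],s['wrist_force'])
    grab('side','s2');a=cv2.imread('pics/s2.png');cv2.imwrite('pics/s2.png',cv2.resize(a[60:200,150:350],(800,560)))
E
```

```text
c [0.54057776 0.21879754 0.07394405]
hit False 0.02632402238599749 [0.5465055  0.22092974 0.08453858] [-0.21874211  0.19530046  0.22370027] 6.6083
0.12691994854538202 29.97096061706543 [ 0.43082124  0.90462619 -0.69624253]
```

View pics/s2.png

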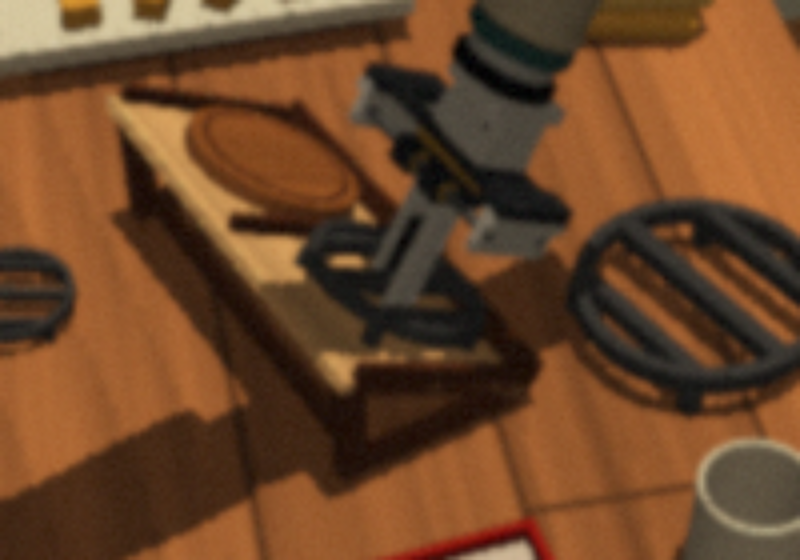

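The side view shows the fingers closed on the trivet's middle bar. The grip width is 11.9 mm, which matches the 12 mm bar, so I'll lift.

```bash
python3 - <<'E'
from h import *
s=telemetry.get_obs();p=s['ee_pos']
hx=np.array([-.94,-.34,0]);hx/=np.linalg.norm(hx);n=-.5*hx+[0,0,.866]
ctrl.move_straight(p+n*.05,feed=.08)
ctrl.move_straight(p+n*.05+[0,0,.1],feed=.15)
s=telemetry.get_obs();print(s['gripper_width'],s['finger_force'],s['wrist_force'])
q=quat([0,0,-1],[-.16,.987,0])
ctrl.move_ptp([.477,-.092,.2],q);ctrl.hold(.2)
s=telemetry.get_obs();print(s['ee_pos'],s['gripper_width'],s['wrist_force'],s['moment'],s['clock'])
w=grab('wrist','w3');grab('side','s3')
a=cv2.imread('pics/w3.png');b=cv2.imread('pics/s3.png')[120:320,140:360]
cv2.imwrite('pics/m3.png',np.hstack([cv2.resize(a,(400,300)),cv2.resize(b,(400,300))]))
print(proj(w,s['ee_pos']),[proj(w,s['ee_pos']+np.array([0,0,-.19])).round(1)])
E
```

```text
0.1249191269622656 29.97654229402542 [-0.6556255  -0.24722988 -5.28273033]
[ 0.47786697 -0.09090081  0.19969682] 0.12631237013024013 [ 0.01807929  0.96007013 -5.35952851] [ 0.00064327  0.07898284 -0.03362209] 10.2167
[256.76990652 235.5004084 ] [array([256.2, 179.1])]
```

View pics/m3.png

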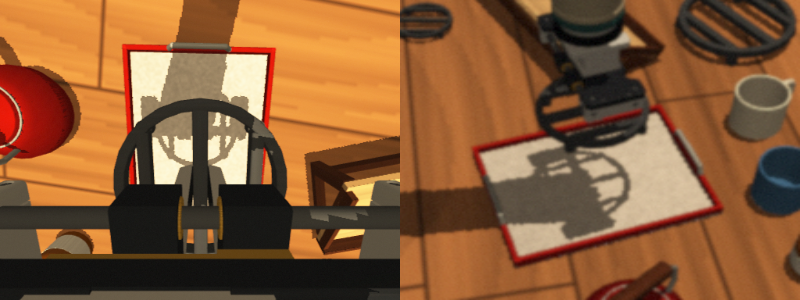

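The composite shows the trivet hanging level in the grip at about (200,150), with its ring top at (200,98). The tray's near-robot corners are at (123,45) and (275,48) in the half-size wrist view.

```bash
python3 - <<'E'
from h import *
w=grab('wrist');s=telemetry.get_obs();p=s['ee_pos']
e=onz(w,(256,126),p[2]+.002);print('ring edge dist',np.linalg.norm((e-p)[:2]),(e-p))
f=w['frame'].astype(int);m=(f[...,0]>120)&(f[...,1]<60)&(f[...,2]<60);m[:50]=0;m[:,:150]=0;m[:,360:]=0;m[130:]=0
h=hull(m)[:,0];A=h[np.argmin(h@[1,1])];B=h[np.argmax(h@[1,-1])];print(A,B)
a,b=onz(w,A,.022),onz(w,B,.022);d=b-a;print(a,b,np.linalg.norm(d));u=np.array([-d[1],d[0],0])/np.linalg.norm(d);u*=np.sign(u[0])
print('tray c',(a+b)/2+u*.145)
t=grab('top');k=.64
# tray via top: white floor of unobstructed edges
for pt in((387,261),(501,245),(525,390),(407,407)):print(onz(t,np.array(pt)*k,.022).round(4), 'wrist A/B above')
E
```

```text
ring edge dist 0.06687844519099301 [-0.06595604 -0.01106921  0.002     ]
[157  57] [352  62]
[ 0.35193597 -0.22789091  0.022     ] [ 0.32086202 -0.00422306  0.022     ] 0.2258160713004824
tray c [ 0.48001959 -0.09610392  0.022     ]
[0.6007 0.0341 0.022 ] wrist A/B above
[ 0.6299 -0.1881  0.022 ] wrist A/B above
[ 0.3512 -0.2235  0.022 ] wrist A/B above
[ 0.3206 -0.0026  0.022 ] wrist A/B above
```

```bash
python3 - <<'E'
from h import *
ctrl.move_straight([.4755,-.0955,.06],feed=.12)
hit=ctrl.move_straight([.4755,-.0955,.030],feed=.025,contact_N=4)
s=telemetry.get_obs();print(hit,s['ee_pos'],s['wrist_force'])
ctrl.set_gripper(.38);ctrl.hold(.2)
p=telemetry.get_obs()['ee_pos']
ctrl.move_straight(p+[0,0,.05],feed=.06)
ctrl.move_straight(p+[0,0,.25],feed=.2)
# toward kettle hover
hd=np.array([.0769,.0586,0]);y=[-.0586,.0769,0]
ctrl.set_gripper(.8)
ctrl.move_ptp([.475,-.363,.30],quat([0,0,-1],y))
s=telemetry.get_obs();print(s['ee_pos'],s['clock'],s['q'])
w=grab('wrist','w4');print(proj(w,[.475,-.363,.176]),proj(w,[.475,-.363,.0]))
t=grab('top','t4');a=cv2.imread('pics/w4.png');b=cv2.imread('pics/t4.png')[140:275,220:400]
cv2.imwrite('pics/m4.png',np.hstack([cv2.resize(a,(400,300)),cv2.resize(b,(400,300))]))
E
```

```text
True [ 0.47531399 -0.09550468  0.03284144] [-0.63824365  0.06589038  6.1425808 ]
[ 0.47558802 -0.36133449  0.29979134] 17.45 [ 0.60950549  0.48144458 -0.00931985  1.57437509  0.0033526   1.08658293
  2.82274963]
[255.24751563 189.19474958] [255.35586092 166.21205605]
```

View pics/m4.png

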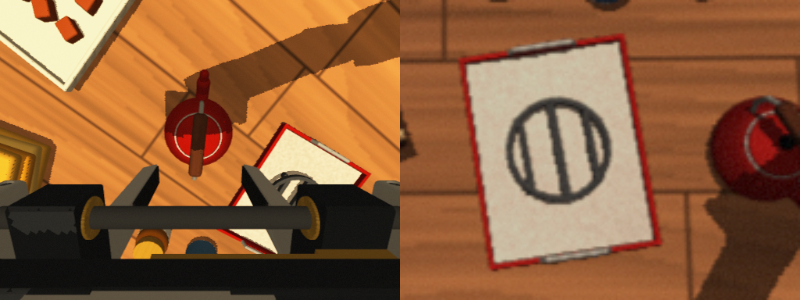

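The left panel shows the kettle under the wrist, with its handle from (201,101) to (195,176). The right panel shows the trivet ring flat at (558,150), against a tray centre of about (560,152). I'll flip the wrist for more joint margin and take a closer look at the handle.

```bash
python3 - <<'E'
from h import *
ctrl.move_ptp([.475,-.363,.30],quat([0,0,-1],[.0586,-.0769,0]))
s=telemetry.get_obs();print(s['ee_pos'],s['q'],s['clock'])
w=grab('wrist','w5');print(proj(w,[.475,-.363,.176]))
a=cv2.imread('pics/w5.png')[60:260,140:380];cv2.imwrite('pics/w5c.png',cv2.resize(a,(720,600),interpolation=cv2.INTER_CUBIC))
E
```

```text
[ 0.47540462 -0.36219734  0.30011873] [ 0.60934575  0.48125197 -0.00805098  1.57376936  0.00404588  1.08651804
  2.82356908] 17.8
[255.88617604 189.81986012]
```

View pics/w5c.png

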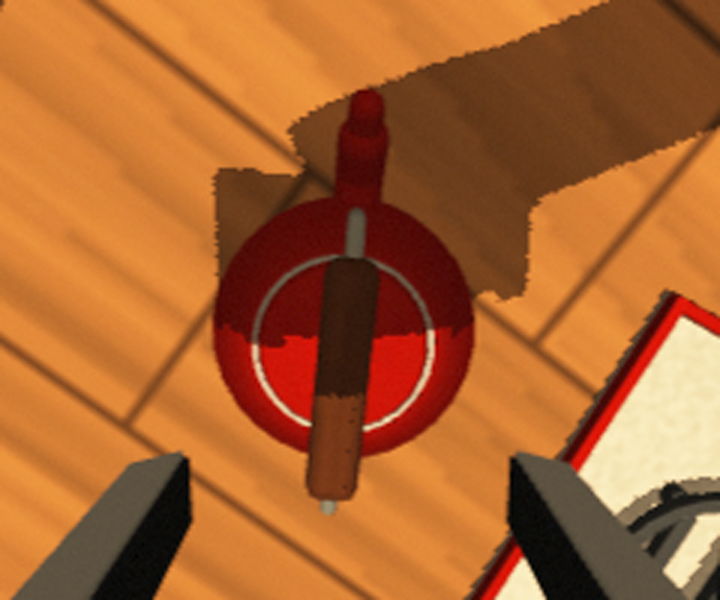

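The crop shows the kettle handle's wood running from (353,258) to (331,500), slightly rotated from the tool's plane. The spout points up at (367,100).

```bash
python3 - <<'E'
from h import *
w=grab('wrist')
a=onz(w,(257.7,146),.174);b=onz(w,(250.3,226.7),.174);print(a,b,np.linalg.norm(a-b))
c=(a+b)/2;d=(a-b)/np.linalg.norm(a-b)
q=telemetry.get_obs()['q'].copy();q[6]-=np.pi;ctrl.move_joints(q)
y=np.cross([0,0,1],d);Q=quat([0,0,-1],y)
ctrl.set_gripper(.7)
g=np.array([c[0],c[1],.168])
ctrl.move_ptp(g+[0,0,.08],Q)
print(telemetry.get_obs()['q'])
hit=ctrl.move_straight(g,feed=.07,contact_N=6)
s=telemetry.get_obs();print(hit,s['ee_pos'],s['wrist_force'])
if not hit:
    ctrl.set_gripper(0);s=telemetry.get_obs();print(c,d,s['gripper_width'],s['finger_force'],s['wrist_force'],s['ee_pos'],s['clock'])
E
```

```text
[ 0.43649119 -0.39009795  0.174     ] [ 0.51303645 -0.34207763  0.174     ] 0.09036110655438552
[ 0.60174834  0.53347668  0.01299005  1.64026974 -0.00793822  0.97105012
 -0.39162341]
False [ 0.47508338 -0.3663295   0.16850539] [-0.478408    0.11236454 -0.18590143]
[ 0.47476382 -0.36608779  0.174     ] [-8.47104120e-01 -5.31426956e-01  6.14325713e-16] 0.21154465108668805 29.985721707344055 [ 0.60986295  0.29301456 -0.96604157] [ 0.47488658 -0.36621903  0.16795927] 23.3333
```

```bash
python3 - <<'E'
from h import *
im=cv2.imread('pics/t4.png')[:,:,::-1].astype(int);t=grab('top')
m=(im.max(2)<105)&(im.max(2)-im.min(2)<30);b=np.zeros_like(m);b[178:235,265:318]=1
e=cv2.fitEllipse(hull(blob(m&b)));print(e,onz(t,e[0],.034),proj(t,[.478,-.0955,.034]))
p=telemetry.get_obs()['ee_pos']
ctrl.move_straight(p+[0,0,.02],feed=.05);ctrl.move_straight(p+[0,0,.10],feed=.12)
s=telemetry.get_obs();print(s['gripper_width'],s['wrist_force'],s['moment'])
d=np.array([-.847,-.531,0])
Q=s['eef_rot'];tgt=np.array([.478,-.0955,.27])
ctrl.move_straight(tgt,feed=.12);ctrl.hold(.3)
s=telemetry.get_obs();print(s['ee_pos'],s['wrist_force'],s['moment'],s['clock'])
grab('side','s6');w=grab('wrist','w6');a=cv2.imread('pics/s6.png')[60:320,120:400];b=cv2.imread('pics/w6.png')
cv2.imwrite('pics/m6.png',np.hstack([cv2.resize(a,(400,371)),cv2.resize(b,(400,371))]))
E
```

```text
((290.7830505371094, 207.554443359375), (46.278587341308594, 47.681217193603516), 173.2156219482422) [ 0.47437716 -0.09330756  0.034     ] [291.50214788 206.32682385]
0.2137662622999571 [-0.66058813  0.39575411 -6.83926549] [-0.06480182  0.15753901 -0.00533687]
[ 0.47795648 -0.09563638  0.2699672 ] [-0.26175588  0.21962727 -4.97515218] [0.00768928 0.1375108  0.01156717] 27.4583
```

View pics/m6.png

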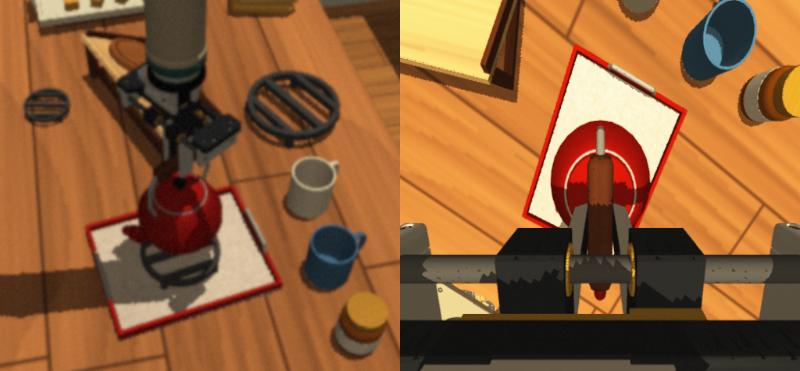

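The kettle hangs upright over the trivet in the side view. In the wrist view the far end of the handle's wood is at (600,155).

```bash
python3 - <<'E'
from h import *
w=grab('wrist');p=telemetry.get_obs()['ee_pos']
e=onz(w,(256,160),p[2]+.006);r=(e-p)[:2];L=np.linalg.norm(r);print('end dist',L)
off=r/L*(L-.046) if abs(L-.046)<.008 else np.zeros(2)
print('kettle axis off TCP',off)
g=np.array([.476,-.0945])-off*.5
ctrl.move_straight([*g,.225],feed=.08)
hit=ctrl.move_straight([*g,.199],feed=.02,contact_N=4)
s=telemetry.get_obs();print(hit,s['ee_pos'],s['wrist_force'])
ctrl.hold(.3);ctrl.set_gripper(.6);ctrl.hold(.3)
p=telemetry.get_obs()['ee_pos']
ctrl.move_straight(p+[0,0,.06],feed=.06);ctrl.move_straight(p+[0,0,.15],feed=.2)
ctrl.move_ptp([.45,.2,.36],quat([0,0,-1],[0,-1,0]))
print(telemetry.get_obs()['clock'])
grab('side','s7');t=grab('top','t7');a=cv2.imread('pics/s7.png')[120:320,140:340];b=cv2.imread('pics/t7.png')[140:275,230:365]
cv2.imwrite('pics/m7.png',np.hstack([cv2.resize(a,(400,400)),cv2.resize(b,(400,400))]))
f=t['frame'].astype(int);m=(f[...,0]>1.8*f[...,1])&(f[...,2]<.6*f[...,0])&(f[...,0]>40);q=np.zeros_like(m);q[165:245,255:330]=1
E
```

```text
end dist 0.047703029868419816
kettle axis off TCP [0.00144838 0.00089583]
True [ 0.47514587 -0.09496469  0.20389441] [-0.70691613 -0.19597395  4.76456288]
33.5167
```

View pics/m7.png

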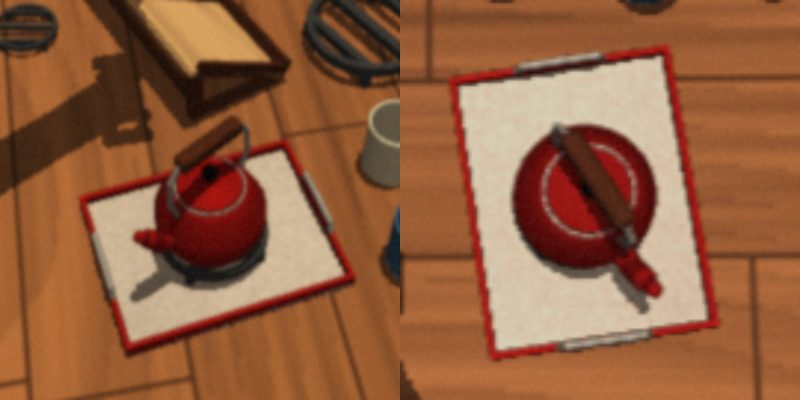

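The kettle stands upright on the trivet at about (211,220) in the side panel. It touched down at z = 0.2039 against the expected 0.204. I'll check the ring's visible edges numerically.

```bash
python3 - <<'E'
from h import *
s=grab('side')
f=s['frame'].astype(int)
th=np.linspace(0,2*np.pi,200)
c=np.array([.476,-.0945])
for z,r in((.036,.07),(.022,.07)):
    P=np.array([proj(s,[c[0]+r*np.cos(a),c[1]+r*np.sin(a),z]) for a in th]);print('ring',z,P.min(0).round(1),P.max(0).round(1))
m=(f.max(2)<75)&(f.max(2)-f.min(2)<28);m[:235]=0;m[275:]=0;m[:,:210]=0;m[:,290:]=0
ys,xs=np.nonzero(blob(m));print('seen dark',xs.min(),xs.max(),ys.min(),ys.max())
r=(f[...,0]>60)&(f[...,1]<.35*f[...,0]);r[:195]=0;r[258:]=0;r[:,:219]=0;r[:,280:]=0
ys2,xs2=np.nonzero(blob(r));print('kettle x',xs2.min(),xs2.max())
for z in(.07,.09,.1):
    P=np.array([proj(s,[c[0]+.069*np.cos(a),c[1]+.069*np.sin(a),z]) for a in th]);print('body',z,P.min(0).round(1),P.max(0).round(1))
E
```

```text
ring 0.036 [217.2 211.1] [273.6 258.4]
ring 0.022 [217.5 214.3] [273.4 261.4]
seen dark 220 272 235 262
kettle x 219 271
body 0.07 [216.7 203.4] [273.7 250.5]
body 0.09 [216.2 198.5] [274.  245.9]
body 0.1 [215.9 196. ] [274.1 243.5]
```

```bash
python3 -c "
from h import *
print(job.hand_in())"
```

```text
the job is handed in; nothing more can be done
None
```

The trivet lies flat in the middle of the tray with the kettle standing upright and centred on it, within a few millimetres by the cameras. The mugs, jar and board were not touched. The job is handed in; no verdict was returned.

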